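Refit the rod of the cigar-length gauge

ROBOT

A 7-joint arm with a two-finger parallel gripper is mounted at the origin on the work surface. World frame = base frame: x ahead of the robot, y to its left, z up, the work surface at z = 0. Lengths are in m, angles in degrees, forces in N, time in s.
With the tool pointing down it reaches from about 0.425 to 0.875 m from the base axis. Payload 4.7 kg.
Tool frame: the origin (TCP) lies on the centre line of the jaws, within the pads' length; the fingertips stand 8 mm ahead of it and the grasp point (between the pads) lies 11 mm behind it; z points along the fingers, y is the direction in which the jaws open and shut (so a half turn about z gives the same grasp; the last joint's range is limited). The gripper opens to 87 mm and grips with 3 to 60 N. Pads are 19 mm wide; open, the fingers measure 117 mm over their backs; the gripper's body (75 mm by 190 mm) begins 51 mm behind the grasp point.
Start: joints at [-71.671, 18.392, -4.016, 83.108, 1.295, 78.541, -3.26], TCP at [0.196, 0.62, 0.231] pointing down, gripper open.
Joint ranges: [-163.93, 163.93], [-17.29, 119.83], [-79.2, 71.16], [3.27, 140.29], [-89.18, 269.18], [5.43, 117.66], [-154.24, 154.24]. Speed limits (degrees/s): [147.25, 147.25, 180, 180, 180, 180, 180].

INTERFACE

Orientations are given as [roll, pitch, yaw] about the fixed x, y, z axes, in that order (R = Rz(yaw) Ry(pitch) Rx(roll)).
In Python, from cell import env gives the robot as it stands. The module is installed in compiled form; this text tells all that it offers.
- The arm moves only by the tool move_arm, never from a script. Its argument "steps" is a list of rows, each a list of 2 entries, a list of its own where there are three numbers: the shift along the tool's x, y, z in m, then the turn about the tool's z in rad. A call has 1 to 20 rows; each row is the pose to reach, as a shift and turn from the pose commanded when the call began, along the tool's axes at that moment; what a row does not reach only later rows make up. A row lasts 1/8 s, in which the tool goes at most 62.5 mm and 10.7 degrees, less where a joint would pass 70% of its speed; a pose out of reach is approached as far as the arm can. A call with a gripper value outside its range is refused whole. "hand" is the closure, from -1 (fully open) to 1 (shut), set as the call begins (left out, the last holds). The fingers move at their own pace and stop on an object; "squeeze" is the grip in N (left out, the last holds). Time passes only in rows, so rows that repeat a pose let the fingers close. It gives the time, the measured TCP pose, the force and the opening at its end, in the units of the state.
- env.get_obs(): the state, without advancing time (a new reading comes with each control period).
- env.read_camera(name): name is "side" or "top"; returns (picture, depth): 400x640x3 uint8, red, green, blue; 400x640 float32, m along the optical axis (not along the pixel's ray), 0 where there is no reading.
- env.calibration(name): a dict with "intrinsics" (3x3 intrinsics, pixels), "D" ([k1, k2, p1, p2, k3] as OpenCV has them; the pictures are not rectified), "position" and "orientation" of the camera in the world. Camera axes: x right, y up, looking along -z (the intrinsics and any distortion apply to the point x, -y, -z); pixel columns grow to the right and rows downward; lengths in m; the calibration is good to about 2 mm. A picture is of the moment at which its call begins. calibration takes no time and is no camera call.
- env.sign_off(): hands the job in, once; it reports no verdict.
Trained networks look in the newest picture that a camera, given by its name, has taken for a name from the list of things; names that differ only in an ending like _2 or _b are one class to them, and where a whole thing is asked for, a point or a joint stands for the part that bears it (a point fixed in the world has none). Each returns a list of dicts, best first, with "conf" (0 to 1); they miss things now and then, are a little off and sometimes report something else, mostly with a low value. They report only what shows in the picture. A call takes as long as a camera call.
- env.cut_out(camera, query): "region" (400x640 bool, what is visible of it) and "uv" ([column, row] in pixels, amid what is visible of it).
The state is a dict: "time_s": time; "qpos": joint angles; "joint_velocities": joint speeds; "effort": joint torques, N m; "tool_pos": TCP position; "tool_rot": TCP orientation; "force": force on the tool from outside, world axes, zero at the start; "wrist_torque": the same for the moment, N m; "grip_width": finger opening in m.
Only numpy, scipy, OpenCV 4.12 (cv2) and the standard library are available. Lean on these libraries where they do the work, as an engineer would, in place of code of your own. Each camera call takes 0.05 s, during which the arm holds its last target. There are 200 camera calls.

TASK

Clear the aluminium cigar tube off the brass length gauge and leave it lying in the wooden tray. Then take the steel rod whose two square collars are far apart, lay it on the sprung jaws of the gauge's two clips with a collar outside each clip, let go of it, and press it down past the jaws until it sits fully home in both clips. Leave the other rods and everything else on the bench where they are.

Things in the scene. Friction and masses are not known exactly. Their poses are not given: they have to be found in the camera images.
- gauge: Brass length gauge on a wooden board 200 x 100 x 20 mm, fixed. Origin: centre of the board's underside; x = its long axis, the rod's line. Two fork clips, 14 mm wide along x, at x = -42 and +42 mm, seats at z = 60, 70 mm clear between them. Each: an upright fixed prong on the +y side (inner face y = 6.75 mm, flared outward from z = 88 to its top at 102) and a sprung hinged jaw on the -y side.
- gauge_seat (a point): Seated place of the rod's middle, 66 mm above the bench, axes as the gauge's. A rod lying on the closed jaws has its axis about 19 mm higher. Pressing it past both takes 6 to 15 N. Between the clips (x = -28 to 28 mm) two brass walls, 17 mm apart, 25 mm over all, reach z = 69.5 mm: the seated rod's top (z = 72) is 2.5 mm proud, so it can only be pressed from above there.
- jaw_a (a joint): Angle of the sprung jaw at local x = -42 mm of the gauge: 0 closed (its spring holds it there), grows as it is pushed outward, at most 0.45 rad.
- jaw_b (a joint): The same for the jaw at local x = +42 mm.
- jaw_a_lip (a point): Tip of jaw a's lip. Closed it is at y = -1.5, z = 73.5 mm in the gauge's frame, overhanging the seat; from it the jaw's face slopes up and outward at 70 degrees to z = 100 mm. Below the lip the jaw's inner face is at y = -6.75 mm.
- jaw_b_lip (a point): The same for jaw b.
- gauge_rod: The gauge rod (to be fitted): plain steel, 12 mm thick, 180 mm long, with two square collars 18 x 18 mm, 10 mm wide, centred 62.5 mm to either side of the middle (far apart, near the ends); about 170 g. Origin at mid length on its axis, local x along it; lying on the bench its axis is 9 mm up. Seated, its collars stand just outside the two clips (5 mm play or so each way).
- narrow_rod: A wrong rod: steel, 12 mm thick, 180 mm long, its two 18 mm square collars close together, 28 mm to either side of the middle. Origin and axes as the gauge rod.
- short_rod: A wrong rod: steel, 12 mm thick, only 115 mm long, its two 18 mm square collars 38 mm to either side of the middle. Origin and axes as the gauge rod.
- tube: Plain aluminium cigar tube, 22 mm across, 140 mm long, 45 g. Origin at mid length on its axis, local x along it. It starts lying along the tops of the gauge's two clips, its axis about 101 mm above the bench.
- tray: Open light-wood tray, 210 x 105 x 35 mm outside, walls and floor 6 mm or so, fixed. Origin at the centre of its underside, local x along its length.
- tray_in (a point): Centre of the tray's inner floor, axes as the tray's.
- glue_jar: Bystander, leave alone: jar of green glass with a steel lid, 56 mm across, 65 mm tall, near the robot. Origin at the centre of its underside.
- blade: Bystander, leave alone: flat steel leaf-cutting blade, 170 x 40 x 5 mm. Origin at the centre of its underside.
- spray_can: Bystander, leave alone: white can, 60 mm across, 170 mm tall. Origin at the centre of its underside.
- cup: Bystander, leave alone: white cup, 76 mm across, 80 mm tall. Origin at the centre of its underside.
- ring_gauge: Bystander, leave alone: small flat brass ring, 44 mm across, 12 mm tall. Origin at the centre of its underside.
- spool: Bystander, leave alone: wooden spool, 44 mm across, 36 mm tall. Origin at the centre of its underside.
- weight: Bystander, leave alone: dark steel disc weight, 40 mm across, 22 mm tall. Origin at the centre of its underside.

How it is judged:
By the outcome, as a careful person would: the job done as asked, in the order asked, and still so for the second after the job is handed in, with the robot touching nothing.
It also fails if it takes over 64 s, if anything falls off the work surface, if the arm or the gripper's body presses on something with over 40 N, if the wrist force passes 120 N, or if a joint passes its speed limit or range.

## Working session

There is one attempt and no reset: what is moved stays moved. The work goes in short steps, Python scripts to look and compute and a tool call to move; the robot and the scene stay as the last step left them, time stands still between calls to the robot, and variables do not carry over. Pictures are saved under pics/ and viewed, about 8 in all and at most 12, crops included, and the job is handed in when it is done.

Besides the shell and the picture viewer there is one more tool, called after ">>>" by a JSON object that holds its "name" and its "arguments". move_arm: Moves the arm, as the interface text tells. Its arguments: {"type":"object","properties":{"steps":{"type":"array"},"hand":{"type":"number"},"squeeze":{"type":"number"}},"required":["steps"]}

```bash
mkdir -p pics; cat > h.py <<'E'
import numpy as np, cv2
from scipy.spatial.transform import Rotation as Ro
from cell import env
def cam(n):
    c=env.calibration(n); return c
def Rm(o):
    o=np.array(o,float)
    if o.shape==(3,3): return o
    return Ro.from_euler('xyz',o,degrees=True).as_matrix() if o.size==3 else Ro.from_quat(o).as_matrix()
def pts(n,uv,d):
    c=cam(n); K=np.array(c['intrinsics'],float); D=np.array(c['D'],float)
    uv=np.array(uv,float).reshape(-1,1,2)
    p=cv2.undistortPoints(uv,K,D)[:,0]; d=np.array(d)
    P=np.c_[p[:,0]*d,-p[:,1]*d,-d]
    return P@Rm(c['orientation']).T+np.array(c['position'])
def proj(n,P):
    c=cam(n); K=np.array(c['intrinsics'],float); D=np.array(c['D'],float)
    q=(np.atleast_2d(P)-np.array(c['position']))@Rm(c['orientation'])
    return cv2.projectPoints(q*[1,-1,-1],np.zeros(3),np.zeros(3),K,D)[0][:,0]
def cloud(n,reg,dep):
    v,u=np.where(reg&(dep>0)); return pts(n,np.c_[u,v],dep[v,u])
E
python3 - <<'E'
from h import *
for n in ('top','side'):
    c=cam(n); print(n,c)
    im,d=env.read_camera(n); cv2.imwrite(f'pics/{n}0.png',im[:,:,::-1]); np.save(f'{n}0.npy',d)
    for q in ['gauge','gauge_rod','narrow_rod','short_rod','tube','tray']:
        for r in env.cut_out(n,q)[:2]:
            P=cloud(n,r['region'],d)
            if len(P)<20: continue
            m=np.median(P,0); xy=P[:,:2]; 
            (cx,cy),(w,h),a=cv2.minAreaRect(xy.astype(np.float32)*1000)
            print(n,q,round(r['conf'],2),np.round(r['uv']),len(P),np.round(m,4),'rect',round(cx),round(cy),round(w),round(h),round(a,1),'z',np.round(np.percentile(P[:,2],[2,50,98]),3))
print(env.get_obs())
E
```

```text
top {'intrinsics': array([[394.76742523,   0.        , 317.34315686],
       [  0.        , 394.76742523, 195.33193403],
       [  0.        ,   0.        ,   1.        ]]), 'D': array([-0.0346016,  0.       ,  0.       ,  0.       ,  0.       ]), 'position': array([ 0.50012529, -0.04449127,  1.26738691]), 'orientation': array([  4.851402  ,  -0.3053412 , -89.41724828])}
top gauge 0.95 [310. 219.] 1717 [ 0.542  -0.0185  0.0207] rect 545 -18 104 205 19.7 z [-0.001  0.021  0.1  ]
top gauge 0.7 [199. 224.] 2399 [0.508  0.3247 0.0059] rect 509 326 119 210 82.8 z [-0.     0.006  0.036]
top gauge_rod 0.62 [369. 230.] 144 [ 0.4888 -0.2309  0.0145] rect 495 -231 14 171 87.9 z [0.008 0.015 0.021]
top gauge_rod 0.46 [313. 219.] 1629 [ 0.5426 -0.0208  0.0209] rect 546 -18 104 204 19.3 z [0.014 0.021 0.096]
top narrow_rod 0.58 [399. 240.] 232 [ 0.4706 -0.3162  0.0133] rect 478 -318 20 176 83.1 z [-0.001  0.013  0.02 ]
top narrow_rod 0.21 [261. 167.] 149 [0.7003 0.1433 0.0202] rect 703 144 40 45 79.0 z [-0.005  0.02   0.025]
top short_rod 0.65 [436. 232.] 187 [ 0.4902 -0.4204  0.0128] rect 489 -4
[... 1254 characters left out ...]
6 0.036]
{'time_s': 0.7, 'qpos': array([-71.66923345,  18.38905514,  -4.01580757,  83.10545607,
         1.29515687,  78.54052785,  -3.25870879]), 'joint_velocities': array([ 0.11646565, -0.08115443, -0.05720464, -0.0262208 , -0.01684565,
        0.10687204, -0.01337326]), 'effort': array([-4.72846295e-04, -4.90944779e+01, -4.02927697e-01, -3.12703800e+01,
       -6.35410286e-02,  3.34815052e-02,  1.60734180e-05]), 'tool_pos': array([0.19574964, 0.61986654, 0.23063741]), 'tool_rot': array([1.79989903e+02, 2.88566370e-03, 1.62479028e+02]), 'force': array([ 0.01407991, -0.27916971,  0.31481317]), 'wrist_torque': array([ 0.01488514, -0.02521082, -0.02192955]), 'grip_width': 0.08728905025899272}
```

```bash
python3 - <<'E'
import cv2
a=cv2.imread('pics/top0.png');cv2.imwrite('pics/topz.png',cv2.resize(a[110:310,150:470],None,fx=2.5,fy=2.5,interpolation=cv2.INTER_CUBIC))
E
```

```text
(no output)
```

View pics/topz.png

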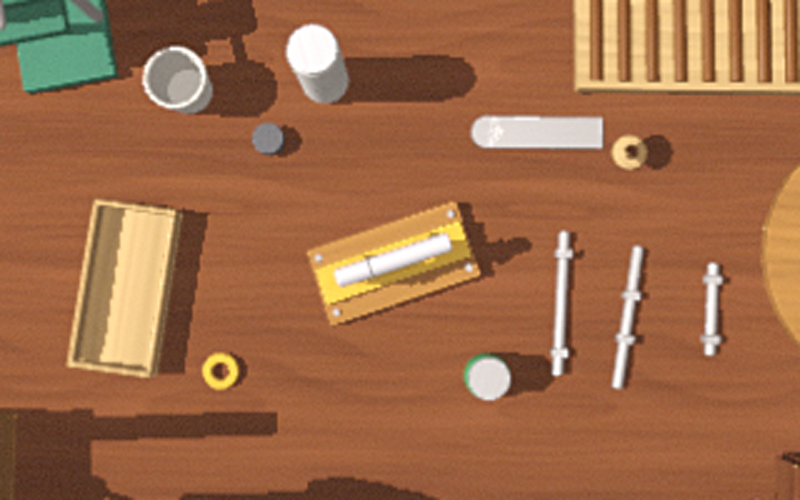

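View pics/side0.png

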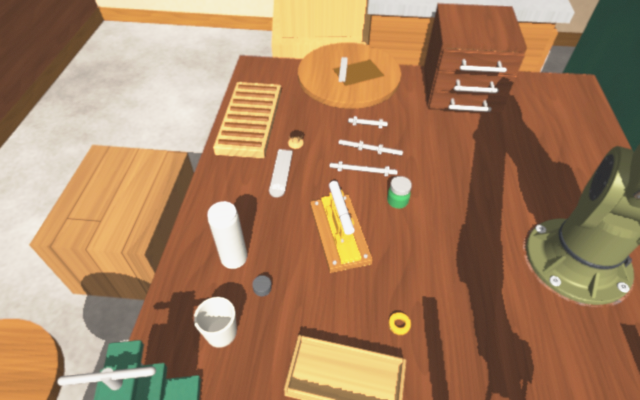

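The top view shows the tube lying along the gauge at about (390,260) in the crop. The far-collar rod is at (562,300), the narrow one at (628,315) and the short one at (712,308). The tray is at (125,288). The side view agrees, with the far-collar rod as the nearest of the three, at (362,167).

```bash
cat >> h.py <<'E'
def rel(p,yaw):
    o=env.get_obs(); R=Rm(o['tool_rot']); d=R.T@(np.array(p)-o['tool_pos'])
    t=-(yaw-o['tool_rot'][2]); t=(t+180)%360-180
    print('rel',np.round(d,4),'turn rad',round(np.radians(t),4),'deg',round(t,1))
def rect(P):
    (cx,cy),(w,h),a=cv2.minAreaRect(P[:,:2].astype(np.float32)*1000)
    return np.round([cx,cy,max(w,h),min(w,h),(a+90 if h>w else a)],1)
def axis(P):
    m=P.mean(0)[:2]; v=np.linalg.svd(P[:,:2]-m,full_matrices=False)[2][0]; s=(P[:,:2]-m)@v
    lo,hi=np.percentile(s,[.5,99.5]); return np.round((m+v*(lo+hi)/2)*1000,1),round(np.degrees(np.arctan2(v[1],v[0]))%180,1),round((hi-lo)*1000)
def full(n,d): 
    v,u=np.mgrid[0:400,0:640]; k=d>0; return pts(n,np.c_[u[k],v[k]],d[k])
def box(P,c,r,z0,z1): return P[(np.abs(P[:,0]-c[0])<r)&(np.abs(P[:,1]-c[1])<r)&(P[:,2]>z0)&(P[:,2]<z1)]
E
python3 - <<'E'
from h import *
for n in ('top','side'):
    P=full(n,np.load(f'{n}0.npy'))
    b=box(P,(.545,-.018),.125,.016,.026);print(n,'board',rect(b),len(b))
    t=box(P,(.545,-.018),.1,.106,.12);print('tube',axis(t),rect(t),t[:,2].max())
    r=P[(np.abs(P[:,0]-.495)<.11)&(np.abs(P[:,1]+.231)<.03)&(P[:,2]>.008)&(P[:,2]<.03)];print('rod',axis(r),rect(r),len(r))
    w=box(P,(.508,.322),.125,.030,.042);print('tray',rect(w),len(w))
    f=box(P,(.508,.322),.125,.003,.010)
rel([.545,-.017,.23],109.6)
E
```

```text
top board [498.3 -34.1 199.1 197.1 108.8] 986
tube (array([544.1, -19.7]), np.float64(109.2), 138) [544.2 -19.6 139.2  20.5 109.1] 0.11623684341858587
rod (array([ 495.6, -231.9]), np.float64(177.2), 177) [ 495.2 -241.3  178.    35.   177.2] 220
tray [508.2 320.6 210.7 107.4 172.8] 367
side board [498.3 -32.6 200.9 199.8 109.2] 1506
tube (array([546.5, -16.7]), np.float64(109.1), 138) [545.8 -17.2 140.5  20.1 109.1] 0.11611819256951816
rod (array([ 497.9, -227.6]), np.float64(177.1), 177) [ 498.  -228.3  178.    21.6  177.8] 285
tray [510.1 321.1 209.4 106.2 173.1] 884
rel [-0.5248 -0.5022  0.0006] turn rad 0.9229 deg 52.9
```

>>> {"name": "move_arm", "arguments": {"steps": [[[-0.525, -0.503, 0], 0.932], [[-0.525, -0.503, 0], 0.932], [[-0.525, -0.503, 0], 0.932], [[-0.525, -0.503, 0], 0.932], [[-0.525, -0.503, 0], 0.932], [[-0.525, -0.503, 0], 0.932], [[-0.525, -0.503, 0], 0.932], [[-0.525, -0.503, 0], 0.932], [[-0.525, -0.503, 0], 0.932], [[-0.525, -0.503, 0], 0.932], [[-0.525, -0.503, 0], 0.932], [[-0.525, -0.503, 0], 0.932], [[-0.525, -0.503, 0], 0.932], [[-0.525, -0.503, 0], 0.932], [[-0.525, -0.503, 0], 0.932], [[-0.525, -0.503, 0], 0.932]], "hand": -1, "squeeze": 12}}

```text
time_s: 2.7
tool_pos: [0.5447, -0.0165, 0.2306]
tool_rot: [180.0, -0.0, 109.2]
force: [0.1, -0.7, -0.2]
grip_width: 0.0868
```

>>> {"name": "move_arm", "arguments": {"steps": [[[0, 0, 0.05], 0], [[0, 0, 0.09], 0], [[0, 0, 0.12], 0], [[0, 0, 0.134], 0], [[0, 0, 0.134], 0], [[0, 0, 0.134], 0]]}}

```text
time_s: 3.45
tool_pos: [0.546, -0.0177, 0.0979]
tool_rot: [179.9, 0.0, 109.1]
force: [0.7, -0.4, 0.7]
grip_width: 0.087
```

>>> {"name": "move_arm", "arguments": {"steps": [[[0, 0, 0], 0], [[0, 0, 0], 0], [[0, 0, 0], 0], [[0, 0, 0], 0], [[0, 0, 0], 0], [[0, 0, 0], 0], [[0, 0, -0.03], 0], [[0, 0, -0.06], 0], [[0, 0, -0.1], 0], [[0, 0, -0.1], 0], [[0, 0, -0.1], 0]], "hand": 1}}

```text
time_s: 4.82
tool_pos: [0.5446, -0.0178, 0.1961]
tool_rot: [-180.0, -0.0, 109.1]
force: [0.5, -0.4, -0.0]
grip_width: 0.0007
```

```bash
python3 - <<'E'
from h import *
rel([.509,.321,.197],173); print(env.get_obs()['force'])
for n in ('top','side'):
    im,d=env.read_camera(n); cv2.imwrite(f'pics/{n}1.png',im[:,:,::-1]); np.save(f'{n}1.npy',d)
    r=env.cut_out(n,'tube')
    for x in r[:1]: P=cloud(n,x['region'],d); P=P[P[:,2]>.15]; print(n,x['conf'],len(P),axis(P) if len(P)>9 else 0,np.median(P,0))
E
```

```text
rel [ 0.3318  0.0771 -0.0008] turn rad -1.1155 deg -63.9
[ 0.45057242 -0.42331796 -0.03341631]
```

```bash
python3 - <<'E'
import cv2,numpy as np
a=cv2.imread('pics/top1.png')[150:290,230:420];b=cv2.imread('pics/side1.png')[130:290,240:460]
cv2.imwrite('pics/z1.png',np.hstack([cv2.resize(a,(400,560*400//760)),cv2.resize(b,(400,294))]))
E
```

```text
(no output)
```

View pics/z1.png

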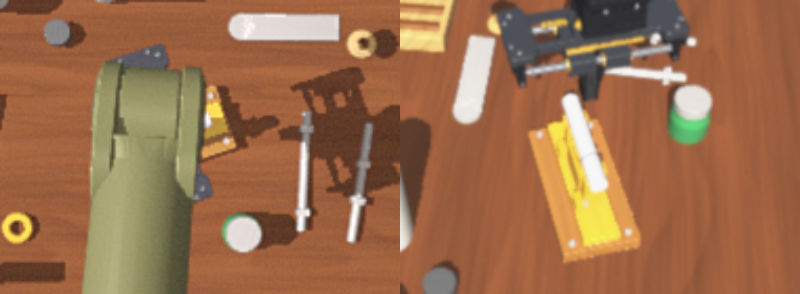

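The top crop shows the arm covering the gauge. The side crop shows the tube still lying on the clips at about (585,140), so the lift began before the fingers had closed. I'll check where the tube is now and try again with more time to close.

```bash
python3 - <<'E'
from h import *
P=full('side',np.load('side1.npy'));
t=box(P,(.545,-.018),.1,.1,.12);print('tube',axis(t),rect(t),t[:,2].max(),len(t))
P=full('side',np.load('side0.npy'));
t=box(P,(.545,-.018),.1,.1,.12);print('tube0',axis(t),rect(t),t[:,2].max(),len(t))
E
```

```text
tube (array([547. , -16.6]), np.float64(109.5), 139) [546.1 -17.5 140.2  29.7 110.3] 0.11611762443222506 518
tube0 (array([546.8, -16.5]), np.float64(109.5), 139) [544.8 -17.6 140.5  29.1 109.7] 0.11611819256951816 520
```

>>> {"name": "move_arm", "arguments": {"steps": [[[0, 0, 0], 0], [[0, 0, 0], 0], [[0, 0, 0], 0], [[0, 0, 0], 0]], "hand": -1}}

```text
time_s: 5.52
tool_pos: [0.545, -0.0179, 0.1966]
tool_rot: [180.0, -0.0, 109.1]
force: [-0.6, 0.1, 0.1]
grip_width: 0.0328
```

The tube hasn't moved.

>>> {"name": "move_arm", "arguments": {"steps": [[[0, 0, 0], 0], [[0, 0, 0], 0], [[0, 0, 0], 0], [[0, 0, 0.03], 0], [[0, 0, 0.06], 0], [[0, 0, 0.09], 0], [[0, 0, 0.099], 0], [[0, 0, 0.099], 0]]}}

```text
time_s: 6.52
tool_pos: [0.5449, -0.0179, 0.0976]
tool_rot: [-180.0, 0.0, 109.1]
force: [-0.4, -0.5, 0.6]
grip_width: 0.0868
```

>>> {"name": "move_arm", "arguments": {"steps": [[[0, 0, 0], 0], [[0, 0, 0], 0], [[0, 0, 0], 0], [[0, 0, 0], 0], [[0, 0, 0], 0], [[0, 0, 0], 0], [[0, 0, 0], 0], [[0, 0, 0], 0], [[0, 0, 0], 0], [[0, 0, 0], 0], [[0, 0, 0], 0], [[0, 0, 0], 0]], "hand": 1}}

```text
time_s: 8.02
tool_pos: [0.5451, -0.0178, 0.0976]
tool_rot: [180.0, 0.0, 109.1]
force: [1.7, -0.1, -1.1]
grip_width: 0.0213
```

>>> {"name": "move_arm", "arguments": {"steps": [[[0, 0, -0.02], 0], [[0, 0, -0.05], 0], [[0, 0, -0.1], 0], [[0, 0, -0.1], 0], [[0, 0, -0.1], 0]]}}

```text
time_s: 8.65
tool_pos: [0.5443, -0.0179, 0.1971]
tool_rot: [-179.9, -0.0, 109.1]
force: [-0.8, -0.2, -2.0]
grip_width: 0.0216
```

```bash
python3 - <<'E'
from h import *
rel([.509,.321,.197],173)
E
```

```text
rel [3.318e-01 7.740e-02 2.000e-04] turn rad -1.1157 deg -63.9
```

>>> {"name": "move_arm", "arguments": {"steps": [[[0.332, 0.077, 0], -1.116], [[0.332, 0.077, 0], -1.116], [[0.332, 0.077, 0], -1.116], [[0.332, 0.077, 0], -1.116], [[0.332, 0.077, 0], -1.116], [[0.332, 0.077, 0], -1.116], [[0.332, 0.077, 0], -1.116], [[0.332, 0.077, 0], -1.116], [[0.332, 0.077, 0], -1.116], [[0.332, 0.077, 0], -1.116], [[0.332, 0.077, 0], -1.116]]}}

```text
time_s: 10.02
tool_pos: [0.5094, 0.3205, 0.1978]
tool_rot: [180.0, 0.0, 173.0]
force: [0.4, 0.5, -0.7]
grip_width: 0.0217
```

```bash
python3 - <<'E'
from h import *
rel([.509,.321,.019],173)
for n in ('top','side'):
    im,d=env.read_camera(n); cv2.imwrite(f'pics/{n}2.png',im[:,:,::-1]); np.save(f'{n}2.npy',d)
    P=full(n,d)
    c=np.array([.545,-.018])
    b=box(P,c,.13,.016,.026); 
    b=b[np.hypot(*(b[:,:2]-c).T)<.118]; print(n,'board',rect(b),len(b))
    h=box(P,c,.08,.05,.11); a=np.radians(109.2); v=np.array([np.cos(a),np.sin(a)]); w=np.array([-v[1],v[0]])
    q=h[:,:2]-c; print('brass s',np.round(np.percentile(q@v,[1,50,99]),4),'t',np.round(np.percentile(q@w,[1,50,99]),4),h[:,2].max())
    for lo,hi in((.063,.074),(.095,.106)):
        k=(h[:,2]>lo)&(h[:,2]<hi); qq=q[k]; 
        for nm,kk in(('neg',qq@v<-.03),('mid',np.abs(qq@v)<.03),('pos',qq@v>.03)):
            if kk.sum()>3: print(lo,nm,kk.sum(),'s',np.round(np.percentile(qq[kk]@v,[3,97])*1000,1),'t',np.round(np.percentile(qq[kk]@w,[3,50,97])*1000,1))
    for r in env.cut_out(n,'tube')[:1]:
        T=cloud(n,r['region'],d);print('tube',r['conf'],axis(T),np.median(T,0))
a=cv2.imread('pics/top2.png')[170:270,260:370];b=cv2.imread('pics/side2.png')[160:290,270:410]
cv2.imwrite('pics/z2.png',np.hstack([cv2.resize(a,(380,346)),cv2.resize(b,(380,346))]))
E
```

```text
rel [0.0005 0.0004 0.1788] turn rad -0.0008 deg -0.0
top board [543.9 -18.7 199.5  99.7 109.5] 993
brass s [-0.0491  0.0001  0.0486] t [-0.0188 -0.0012  0.0168] 0.10404128108306576
0.063 mid 53 s [-25.8  26.3] t [-10.9  -7.2  13.1]
0.095 neg 15 s [-48.1 -36.2] t [-11.6  12.2  17. ]
0.095 pos 19 s [35.9 48. ] t [-12.7  11.   16.7]
side board [580.9  -7.4 194.1  28.1 109.2] 662
brass s [-0.0487 -0.0386 -0.0318] t [-0.0161 -0.0123 -0.0108] 0.09464416613483306
0.063 neg 4 s [-48.1 -38.2] t [-12.7 -12.3 -12.2]
tube 0.71 (array([511.1, 323.6]), np.float64(173.3), 138) [0.46713602 0.32334178 0.21031397]
```

View pics/z2.png

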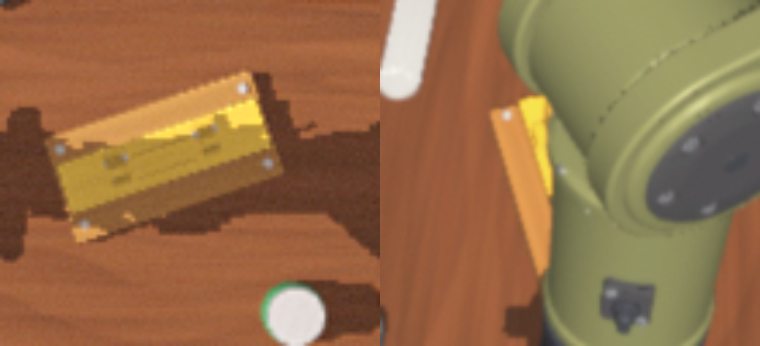

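The gauge is clear: the top crop shows both clips, at about (118,168) and (205,140), with nothing on them. The held tube lines up with the tray, so I'll lower it.

>>> {"name": "move_arm", "arguments": {"steps": [[[0, 0, 0.05], 0], [[0, 0, 0.1], 0], [[0, 0, 0.14], 0], [[0, 0, 0.165], 0], [[0, 0, 0.18], 0], [[0, 0, 0.18], 0], [[0, 0, 0.18], 0]]}}

```text
time_s: 11.1
tool_pos: [0.5101, 0.3217, 0.0189]
tool_rot: [179.9, 0.1, 173.0]
force: [-0.2, 0.4, 0.3]
grip_width: 0.0217
```

>>> {"name": "move_arm", "arguments": {"steps": [[[0, 0, 0], 0], [[0, 0, 0], 0], [[0, 0, 0], 0], [[0, 0, 0], 0], [[0, 0, -0.02], 0], [[0, 0, -0.06], 0], [[0, 0, -0.12], 0], [[0, 0, -0.18], 0], [[0, 0, -0.18], 0]], "hand": 0.1}}

```text
time_s: 12.22
tool_pos: [0.5125, 0.3228, 0.2055]
tool_rot: [179.5, 0.5, 173.0]
force: [0.6, -1.1, -0.5]
grip_width: 0.039
```

```bash
python3 - <<'E'
from h import *
rel([.4967,-.2298,.2],177.3)
im,d=env.read_camera('side'); cv2.imwrite('pics/side3.png',im[:,:,::-1])
for r in env.cut_out('side','tube')[:2]:
    T=cloud('side',r['region'],d);print('tube',r['conf'],axis(T),np.round(np.median(T,0),3),T[:,2].max())
E
```

```text
rel [-0.0517 -0.5504  0.0008] turn rad -0.0752 deg -4.3
tube 0.87 (array([511.7, 325.8]), np.float64(174.3), 139) [0.457 0.329 0.025] 0.031141505851621676
```

>>> {"name": "move_arm", "arguments": {"steps": [[[-0.052, -0.55, 0], -0.075], [[-0.052, -0.55, 0], -0.075], [[-0.052, -0.55, 0], -0.075], [[-0.052, -0.55, 0], -0.075], [[-0.052, -0.55, 0], -0.075], [[-0.052, -0.55, 0], -0.075], [[-0.052, -0.55, 0], -0.075], [[-0.052, -0.55, 0], -0.075], [[-0.052, -0.55, 0], -0.075], [[-0.052, -0.55, 0], -0.075], [[-0.052, -0.55, 0], -0.075], [[-0.052, -0.55, 0], -0.075], [[-0.052, -0.55, 0], -0.075]], "hand": -0.1, "squeeze": 25}}

```text
time_s: 13.95
tool_pos: [0.4943, -0.2297, 0.1974]
tool_rot: [180.0, -0.0, 177.5]
force: [0.5, -0.4, 0.5]
grip_width: 0.0478
```

```bash
python3 - <<'E'
from h import *
rel([.4967,-.2298,.011],177.3); print(env.get_obs()['qpos'],env.get_obs()['grip_width'])
E
```

```text
rel [-2.400e-03 -1.000e-04  1.864e-01] turn rad 0.0029 deg 0.2
[-18.33208915   7.81249365  44.29598365 102.16403402  -5.7471793
  72.33614379 114.91285773] 0.04776722977653948
```

>>> {"name": "move_arm", "arguments": {"steps": [[[-0.002, 0, 0.06], 0], [[-0.002, 0, 0.11], 0], [[-0.002, 0, 0.15], 0], [[-0.002, 0, 0.175], 0], [[-0.002, 0, 0.186], 0], [[-0.002, 0, 0.186], 0], [[-0.002, 0, 0.186], 0]]}}

```text
time_s: 14.82
tool_pos: [0.497, -0.2315, 0.0128]
tool_rot: [-180.0, 0.1, 177.3]
force: [-0.4, -0.7, 0.4]
grip_width: 0.0477
```

>>> {"name": "move_arm", "arguments": {"steps": [[[0, 0, 0], 0], [[0, 0, 0], 0], [[0, 0, 0], 0], [[0, 0, 0], 0], [[0, 0, 0], 0], [[0, 0, 0], 0], [[0, 0, 0], 0], [[0, 0, 0], 0]], "hand": 1}}

```text
time_s: 15.82
tool_pos: [0.496, -0.2312, 0.0116]
tool_rot: [180.0, 0.0, 177.3]
force: [-0.8, 0.5, 1.6]
grip_width: 0.011
```

>>> {"name": "move_arm", "arguments": {"steps": [[[0, 0, -0.02], 0], [[0, 0, -0.06], 0], [[0, 0, -0.11], 0], [[0, 0, -0.16], 0], [[0, 0, -0.16], 0], [[0, 0, -0.16], 0]]}}

```text
time_s: 16.58
tool_pos: [0.4955, -0.231, 0.1716]
tool_rot: [180.0, 0.0, 177.3]
force: [-0.2, -0.4, -1.8]
grip_width: 0.0116
```

```bash
python3 - <<'E'
from h import *
rel([.545,-.0182,.17],109.2)
for n in ('top','side'):
    im,d=env.read_camera(n); cv2.imwrite(f'pics/{n}4.png',im[:,:,::-1])
    for r in env.cut_out(n,'gauge_rod')[:2]:
        T=cloud(n,r['region'],d);T=T[(T[:,2]>.13)&(T[:,2]<.2)]
        if len(T)>9: print(n,'rod',r['conf'],len(T),axis(T),np.round(np.median(T,0),3))
E
```

```text
rel [-0.0394  0.2149  0.0017] turn rad 1.1888 deg 68.1
top rod 0.48 87 (array([ 561.1, -234.5]), np.float64(177.2), 48) [ 0.559 -0.234  0.173]
side rod 0.71 245 (array([ 496. , -226.2]), np.float64(177.5), 177) [ 0.452 -0.226  0.171]
```

>>> {"name": "move_arm", "arguments": {"steps": [[[-0.039, 0.215, 0], 1.189], [[-0.039, 0.215, 0], 1.189], [[-0.039, 0.215, 0], 1.189], [[-0.039, 0.215, 0], 1.189], [[-0.039, 0.215, 0], 1.189], [[-0.039, 0.215, 0], 1.189], [[-0.039, 0.215, 0], 1.189], [[-0.039, 0.215, 0], 1.189], [[-0.039, 0.215, 0], 1.189], [[-0.039, 0.215, 0], 1.189], [[-0.039, 0.215, 0], 1.189]]}}

```text
time_s: 18.15
tool_pos: [0.5449, -0.0184, 0.1715]
tool_rot: [-180.0, -0.0, 109.2]
force: [0.3, -0.1, -1.9]
grip_width: 0.011
```

```bash
python3 - <<'E'
from h import *
rel([.545,-.0182,.09],109.2)
c=np.array([.545,-.018]);a=np.radians(109.2); v=np.array([np.cos(a),np.sin(a)]); w=np.array([-v[1],v[0]])
im,d=env.read_camera('side'); cv2.imwrite('pics/side5.png',im[:,:,::-1]); P=full('side',d)
for nm,z0,z1,r in(('rod',.16,.185,.11),('board',.016,.026,.13),('brass',.06,.11,.09)):
    b=box(P,c,r,z0,z1); q=b[:,:2]-c; s,t=q@v*1000,q@w*1000; k=np.abs(t)<60
    if nm=='rod': k=np.abs(t)<14
    print(nm,k.sum(),'s',np.round(np.percentile(s[k],[.5,50,99.5]),1),'t',np.round(np.percentile(t[k],[.5,50,99.5]),1))
    if nm=='rod':
        for lo in range(-100,100,5):
            kk=k&(s>=lo)&(s<lo+5)
            if kk.sum(): print((lo,kk.sum(),round(np.median(t[kk]),1),round(b[kk,2].max(),3)),end=' ')
        print()
cv2.imwrite('pics/z5.png',cv2.resize(im[100:300,230:470,::-1],(780,650))[:600])
E
```

```text
rel [0.0002 0.0001 0.0815] turn rad 0.0004 deg 0.0
rod 318 s [-13.5  39.8  90.1] t [-12.9  -0.8  13.3]
(-20, np.int64(1), np.float64(3.7), np.float64(0.173)) (-15, np.int64(2), np.float64(3.9), np.float64(0.175)) (-10, np.int64(13), np.float64(4.7), np.float64(0.184)) (-5, np.int64(6), np.float64(0.5), np.float64(0.182)) (0, np.int64(9), np.float64(4.5), np.float64(0.183)) (5, np.int64(36), np.float64(4.2), np.float64(0.185)) (10, np.int64(39), np.float64(-1.7), np.float64(0.185)) (15, np.int64(11), np.float64(-3.3), np.float64(0.176)) (20, np.int64(10), np.float64(-1.6), np.float64(0.176)) (25, np.int64(10), np.float64(-1.4), np.float64(0.176)) (30, np.int64(12), np.float64(-2.5), np.float64(0.176)) (35, np.int64(11), np.float64(-0.9), np.float64(0.176)) (40, np.int64(9), np.float64(-1.8), np.float64(0.176)) (45, np.int64(13), np.float64(-2.1), np.float64(0.175)) (50, np.int64(8), np.float64(-0.7), np.float64(0.176)) (55, np.int64(10), np.float64(-1.7), np.float64(0.18)) (60, np.int64(24), np.float64(-3.4), np.float64(0.179)) (65, np.int64(36), np.float64(-2.0), np.float64(0.178)) (70, np.int64(13), np.float64(-2.2), np.float64(0.176)) (75, np.int64(8), np.float64(-2.2), np.float64(0.174)) (80, np.int64(14), np.float64(-1.3), np.float64(0.176)) (85, np.int64(20), np.float64(-0.7), np.float64(0.177)) (90, np.int64(3), np.float64(-2.8), np.float64(0.173)) 
board 1386 s [-96.3  30.5 101.7] t [-50.7 -27.7  48.3]
brass 352 s [-47.3   6.2  51.2] t [-15.    3.2  13.4]
```

View pics/z5.png

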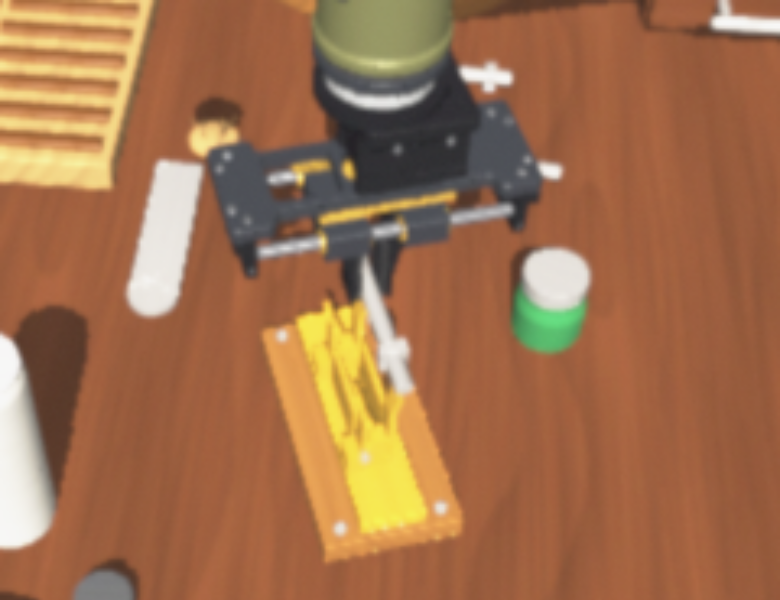

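The crop shows the rod held above the gauge with its near collar at (395,352). The clips are open below it, near (340,310) and (375,430). It lines up within about 2 mm, so I'll lower it.

>>> {"name": "move_arm", "arguments": {"steps": [[[0.001, 0, 0.03], 0], [[0.001, 0, 0.05], 0], [[0.001, 0, 0.06], 0], [[0.001, 0, 0.07], 0], [[0.001, 0, 0.078], 0], [[0.001, 0, 0.082], 0], [[0.001, 0, 0.082], 0], [[0.001, 0, 0.082], 0]]}}

```text
time_s: 19.2
tool_pos: [0.545, -0.0174, 0.0899]
tool_rot: [180.0, 0.0, 109.2]
force: [0.4, -0.7, -2.5]
grip_width: 0.0111
```

>>> {"name": "move_arm", "arguments": {"steps": [[[0, 0, 0.001], 0], [[0, 0, 0.002], 0], [[0, 0, 0.002], 0], [[0, 0, 0.002], 0]]}}

```text
time_s: 19.7
tool_pos: [0.5445, -0.0176, 0.0876]
tool_rot: [-180.0, -0.0, 109.2]
force: [-1.0, 0.1, -0.0]
grip_width: 0.0112
```

```bash
python3 - <<'E'
from h import *
c=np.array([.545,-.018]);a=np.radians(109.2); v=np.array([np.cos(a),np.sin(a)]); w=np.array([-v[1],v[0]])
im,d=env.read_camera('side'); P=full('side',d); b=box(P,c,.11,.06,.115); q=b[:,:2]-c; s,t=q@v*1000,q@w*1000
k=(np.abs(t)<14)&(s>25)
for lo in range(25,95,5):
    kk=k&(s>=lo)&(s<lo+5)
    if kk.sum(): print((lo,kk.sum(),*np.round(np.percentile(t[kk],[5,50,95]),1),*np.round(np.percentile(b[kk,2],[50,95]),3)))
cv2.imwrite('pics/z6.png',cv2.resize(im[170:260,290:400,::-1],(700,573)))
E
```

```text
(25, np.int64(16), np.float64(-13.1), np.float64(-4.8), np.float64(3.0), np.float64(0.087), np.float64(0.092))
(30, np.int64(11), np.float64(-4.9), np.float64(-0.1), np.float64(5.9), np.float64(0.09), np.float64(0.093))
(35, np.int64(27), np.float64(-12.5), np.float64(-0.2), np.float64(11.3), np.float64(0.09), np.float64(0.1))
(40, np.int64(26), np.float64(-13.2), np.float64(-2.3), np.float64(10.0), np.float64(0.091), np.float64(0.101))
(45, np.int64(53), np.float64(-12.5), np.float64(-5.3), np.float64(11.9), np.float64(0.088), np.float64(0.1))
(50, np.int64(17), np.float64(-11.8), np.float64(-4.6), np.float64(9.5), np.float64(0.089), np.float64(0.1))
(55, np.int64(13), np.float64(-8.9), np.float64(-2.6), np.float64(7.6), np.float64(0.092), np.float64(0.095))
(60, np.int64(15), np.float64(-9.4), np.float64(-0.8), np.float64(7.6), np.float64(0.093), np.float64(0.095))
(65, np.int64(34), np.float64(-8.7), np.float64(-2.5), np.float64(7.0), np.float64(0.091), np.float64(0.095))
(70, np.int64(10), np.float64(-5.0), np.float64(-0.4), np.float64(3.7), np.float64(0.09), np.float64(0.091))
(75, np.int64(13), np.float64(-5.2), np.float64(-1.2), np.float64(3.3), np.float64(0.089), np.float64(0.09))
(80, np.int64(6), np.float64(-4.7), np.float64(-1.2), np.float64(4.5), np.float64(0.09), np.float64(0.091))
(85, np.int64(16), np.float64(-5.3), np.float64(-0.6), np.float64(4.1), np.float64(0.088), np.float64(0.091))
(90, np.int64(6), np.float64(-3.8), np.float64(1.2), np.float64(3.8), np.float64(0.086), np.float64(0.088))
```

View pics/z6.png

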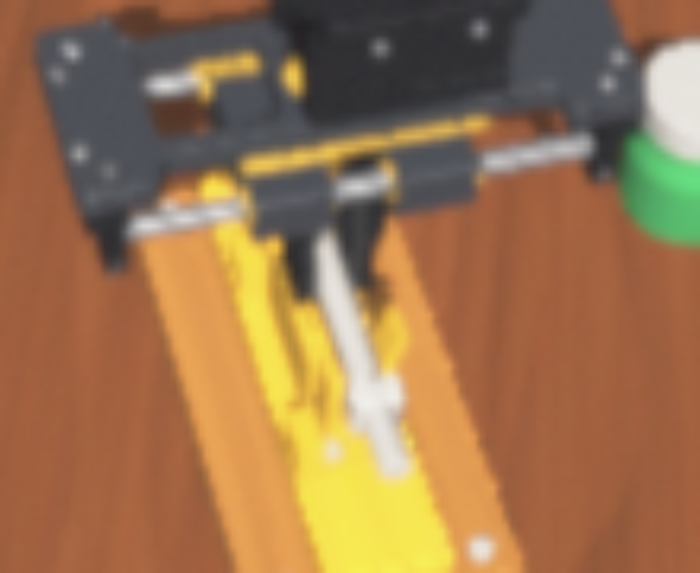

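The rod is between the prongs, with its collar just outside the near clip at (375,395). The force reading shows the jaws carrying its weight, so I'll release it.

>>> {"name": "move_arm", "arguments": {"steps": [[[0, 0, 0], 0], [[0, 0, 0], 0], [[0, 0, 0], 0], [[0, 0, 0], 0], [[0, 0, 0], 0], [[0, 0, -0.015], 0], [[0, 0, -0.035], 0], [[0, 0, -0.06], 0], [[0, 0, -0.06], 0], [[0, 0, -0.06], 0]], "hand": 0}}

```text
time_s: 21.0
tool_pos: [0.5445, -0.0172, 0.1475]
tool_rot: [180.0, -0.0, 109.2]
force: [-0.8, -0.4, 0.3]
grip_width: 0.0436
```

>>> {"name": "move_arm", "arguments": {"steps": [[[0, 0, 0], 0], [[0, 0, 0], 0], [[0, 0, 0], 0], [[0, 0, 0], 0], [[0, 0, 0], 0], [[0, 0, 0], 0], [[0, 0, 0], 0], [[0, 0, 0], 0]], "hand": 1}}

```text
time_s: 22.0
tool_pos: [0.5447, -0.0174, 0.1476]
tool_rot: [180.0, -0.0, 109.2]
force: [0.2, 0.2, -0.5]
grip_width: 0.0004
```

```bash
cat > rod.py <<'E'
from h import *
import sys
c=np.array([.545,-.018]);a=np.radians(109.2); v=np.array([np.cos(a),np.sin(a)]); w=np.array([-v[1],v[0]])
for n in ('side','top'):
    im,d=env.read_camera(n); cv2.imwrite(f'pics/{sys.argv[1]}_{n}.png',im[:,:,::-1])
    for r in env.cut_out(n,'gauge_rod')[:2]:
        T=cloud(n,r['region'],d); q=T[:,:2]-c; s,t=q@v*1000,q@w*1000; k=(np.abs(t)<14)&(np.abs(s)<105)&(T[:,2]>.05)&(T[:,2]<.13)
        if k.sum()<20: continue
        print(n,round(r['conf'],2),k.sum(),'s ends',np.round(np.percentile(s[k],[.5,99.5]),1))
        for lo in range(-95,95,10):
            kk=k&(s>=lo)&(s<lo+10)
            if kk.sum()>2: print((lo,int(kk.sum()),float(round(np.median(t[kk]),1)),float(round(np.median(T[kk,2]),4))),end=' ')
        print()
rel([.545,-.018,.1],109.2)
E
python3 rod.py r1
```

```text
top 0.5 39 s ends [-89.6 -61.6]
(-95, 6, 2.2, 0.0897) (-85, 12, 2.1, 0.0882) (-75, 16, 3.0, 0.0897) (-65, 5, 6.3, 0.0911) 
rel [-0.0007  0.0001  0.0476] turn rad -0.0001 deg -0.0
```

>>> {"name": "move_arm", "arguments": {"steps": [[[0, 0, 0.025], 0], [[0, 0, 0.042], 0], [[0, 0, 0.05], 0], [[0, 0, 0.053], 0], [[0, 0, 0.055], 0], [[0, 0, 0.057], 0], [[0, 0, 0.057], 0]], "squeeze": 40}}

```text
time_s: 23.08
tool_pos: [0.544, -0.0183, 0.0919]
tool_rot: [-179.9, -0.0, 109.2]
force: [-6.6, -1.4, 11.4]
grip_width: -0.0
```

>>> {"name": "move_arm", "arguments": {"steps": [[[0, 0, 0.002], 0], [[0, 0, 0.004], 0], [[0, 0, 0.006], 0], [[0, 0, 0.008], 0], [[0, 0, 0.008], 0]]}}

```text
time_s: 23.7
tool_pos: [0.5454, -0.0169, 0.0828]
tool_rot: [179.9, -0.0, 109.2]
force: [0.2, 0.3, 1.6]
grip_width: -0.0001
```

>>> {"name": "move_arm", "arguments": {"steps": [[[0, 0, 0.001], 0], [[0, 0, 0.002], 0], [[0, 0, 0.003], 0], [[0, 0, 0.004], 0], [[0, 0, 0.004], 0], [[0, 0, 0.004], 0]]}}

```text
time_s: 24.45
tool_pos: [0.5459, -0.017, 0.0801]
tool_rot: [179.9, -0.0, 109.2]
force: [-1.4, 1.0, 9.6]
grip_width: 0.0003
```

>>> {"name": "move_arm", "arguments": {"steps": [[[0, 0, 0.001], 0], [[0, 0, 0.002], 0], [[0, 0, 0.002], 0], [[0, 0, 0.002], 0]]}}

```text
time_s: 24.95
tool_pos: [0.5464, -0.0168, 0.0798]
tool_rot: [179.8, -0.1, 109.2]
force: [-5.9, 2.1, 20.9]
grip_width: 0.0005
```

>>> {"name": "move_arm", "arguments": {"steps": [[[0, 0, -0.02], 0], [[0, 0, -0.06], 0], [[0, 0, -0.12], 0], [[0, 0, -0.14], 0], [[0.2, 0, -0.14], 0], [[0.2, 0, -0.14], 0], [[0.2, 0, -0.14], 0], [[0.2, 0, -0.14], 0], [[0.28, 0, -0.14], 0], [[0.28, 0, -0.14], 0], [[0.28, 0, -0.14], 0]]}}

```text
time_s: 26.32
tool_pos: [0.4525, 0.2471, 0.2162]
tool_rot: [-180.0, 0.1, 109.3]
force: [0.3, -0.6, -0.3]
grip_width: 0.0003
```

```bash
python3 rod.py r2; python3 - <<'E'
import cv2,numpy as np
a=cv2.imread('pics/r2_top.png')[170:270,260:370];b=cv2.imread('pics/r2_side.png')[160:290,270:410]
cv2.imwrite('pics/z7.png',np.hstack([cv2.resize(a,(400,364),interpolation=2),cv2.resize(b,(400,364),interpolation=2)]))
E
```

```text
side 0.71 330 s ends [-86.   90.5]
(-95, 4, -1.7, 0.0704) (-85, 15, -3.0, 0.0705) (-75, 9, 1.0, 0.0707) (-65, 22, 2.3, 0.0737) (-55, 11, 1.3, 0.0711) (-45, 13, -0.0, 0.0695) (-35, 21, -2.2, 0.0693) (-25, 21, -0.4, 0.0702) (-15, 22, -2.4, 0.0702) (-5, 17, -2.5, 0.0703) (5, 19, -0.8, 0.0713) (15, 13, 0.4, 0.0696) (25, 8, 0.6, 0.0704) (35, 12, 0.4, 0.0717) (45, 16, -0.4, 0.0709) (55, 26, -1.9, 0.0739) (65, 38, -1.7, 0.0709) (75, 23, -1.7, 0.0704) (85, 20, -0.4, 0.0689) 
top 0.61 230 s ends [-87.2  85.3]
(-95, 4, -0.6, 0.0703) (-85, 10, 0.4, 0.0701) (-75, 13, 1.0, 0.0723) (-65, 15, 1.8, 0.0735) (-55, 12, 2.2, 0.0691) (-45, 12, 2.2, 0.0712) (-35, 13, 0.7, 0.0695) (-25, 14, 1.2, 0.0702) (-15, 12, 1.1, 0.0702) (-5, 13, 0.8, 0.0713) (5, 12, 1.1, 0.0706) (15, 13, 1.6, 0.0699) (25, 11, 1.5, 0.0703) (35, 14, 3.9, 0.0723) (45, 14, 3.0, 0.0705) (55, 22, 2.1, 0.0732) (65, 15, 1.5, 0.0712) (75, 9, 2.4, 0.0714) 
rel [-0.2781  0.0009  0.1168] turn rad -0.0037 deg -0.2
```

View pics/z7.png

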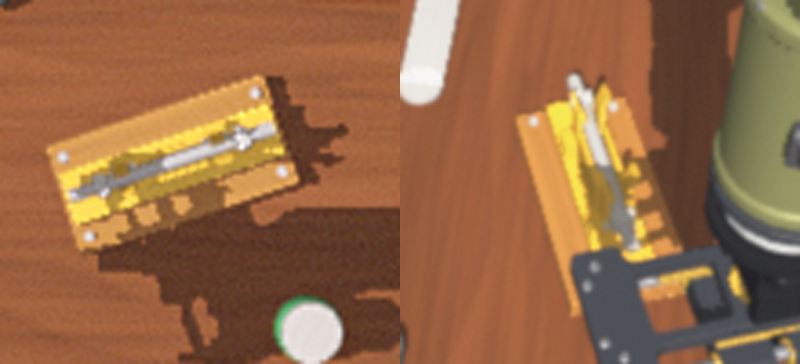

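Both views show the rod level along its whole length, with its top at about 71 mm (72 expected). The collars are outside the clips, at (103,185) and (242,140) in the top crop. I'll check the tube once more, then hand in.

```bash
python3 - <<'E'
from h import *
for n in('side','top'):
    im,d=env.read_camera(n)
    for q in('tube','narrow_rod','short_rod'):
        for r in env.cut_out(n,q)[:1]:
            T=cloud(n,r['region'],d);print(n,q,round(r['conf'],2),axis(T),np.round(np.median(T,0),3))
o=env.get_obs();print(o['force'],o['time_s'],np.abs(o['joint_velocities']).max())
env.sign_off()
E
```

```text
side tube 0.71 (array([512.2, 324.1]), np.float64(173.0), 135) [0.513 0.325 0.025]
side narrow_rod 0.55 (array([ 500.6, -317.7]), np.float64(169.7), 136) [ 0.502 -0.317  0.012]
side short_rod 0.7 (array([ 504.5, -107. ]), np.float64(89.5), 680) [ 0.502 -0.419  0.012]
top tube 0.53 (array([554.2, 310.7]), np.float64(2.2), 46) [0.565 0.31  0.025]
top narrow_rod 0.51 (array([ 477.5, -316.6]), np.float64(171.3), 172) [ 0.474 -0.316  0.014]
top short_rod 0.58 (array([ 492. , -421.9]), np.float64(175.2), 105) [ 0.494 -0.421  0.014]
[ 0.26548689 -0.17321894  0.11499748] 26.925 0.19338328407762473
the job is handed in; nothing more can be done
```

The tube is lying in the tray and the gauge rod is seated fully home in both clips. I handed the job in at 26.9 s with the gripper clear and empty.

- **Tube:** My first grasp missed because I lifted before the fingers had closed. The tube hadn't moved, and the second try picked it up. The last side view showed it lying in the tray.
- **Rod:** I laid the far-collar rod on the jaws, let go, and pressed it down with closed fingers. It snapped past the jaws at about 11–13 N, and a final press of about 21 N met a firm stop at the seated height. Both cameras then showed the rod level along its length, with its top at about 71 mm (72 expected) and a collar outside each clip.
- **Other items:** In the last top view the two wrong rods were where they started. I didn't re-measure the other bystanders.
- **Checks that disagreed:** In the last look, the side camera's outlines of the narrow and short rods were off, and the top camera saw only part of the tube. I put both down to the arm blocking the view or a poor outline. The two cameras also differ by about 2–3 mm, so I averaged them.

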